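# Jog the autosampler carousel and load a leaning sample bottle

### The arm

A 7-joint arm with a two-finger parallel gripper is mounted at the origin on the work surface. World frame = base frame: x ahead of the robot, y to its left, z up, the work surface at z = 0. Lengths are in m, angles in degrees, forces in N, time in s.
With the tool pointing down it reaches from about 0.35 to 0.775 m from the base axis. Payload 3.1 kg.
Tool frame: the origin (TCP) lies on the centre line of the jaws, within the pads' length; the fingertips stand 17 mm ahead of it and the grasp point (between the pads) lies 2 mm behind it (robot.tip_reach is the distance from the TCP to the fingertips, in m); z points along the fingers, y is the line along which they close (so a half turn about z gives the same grasp; the last joint's range is limited). The gripper opens to 85 mm and grips with 20 to 120 N. Pads are 22 mm wide; open, the fingers measure 114 mm over their backs; the gripper's body (76 mm by 85 mm) begins 54 mm behind the grasp point. The pads swing forward as they close: fully open they stand 13 mm farther back than shut.
Start: joints at [-65.988, 17.813, 0.802, 86.603, -0.252, 75.585, -1.558], TCP at [0.245, 0.493, 0.215] pointing down, gripper open.
Joint ranges: [-154.91, 154.91], [-16.99, 109.72], [-72.82, 74.43], [7.12, 147.25], [-82.49, 262.49], [11.32, 116.49], [-174.64, 174.64]. Speed limits (degrees/s): [159.86, 159.86, 180, 180, 180, 180, 180].

### API

Orientations are given as [roll, pitch, yaw] about the fixed x, y, z axes, in that order (R = Rz(yaw) Ry(pitch) Rx(roll)).
In Python, from station import robot, fingers, vision, workorder, recognise gives the robot as it stands. Calls block until the motion is done:
- robot.move_to(position, orientation): joint-space move of the TCP to a pose.
- robot.line_to(position, orientation=None, velocity=0.15, f_stop=None): straight line of the TCP; orientation=None keeps the orientation; velocity is the mean speed in m/s. With f_stop (N) it stops when the force on the tool has changed by that much, and returns True; else False.
- robot.move_j(angles): joint-space move.
- fingers.gripper_to(opening, force=None): opening from 0.0 (shut) to 1.0 (fully open); force is the grip in N (None keeps the last); returns when the fingers have stopped.
- robot.pause(seconds).
- robot.inverse_kinematics(position, orientation): joint angles nearest the present ones, or None.
- vision.grab_frame(name): name is "scene" or "side" or "wrist"; returns the picture (384x512x3 uint8, red, green, blue); there is no depth.
- vision.calibration(name): a dict with "mtx" (3x3 intrinsics, pixels), "k1" (the pictures are not rectified: a ray, as slopes to the right and down, at radius r is drawn at 1 + k1 r^2 times it, then the intrinsics apply), "extrinsics" (4x4, takes a point from world to camera coordinates); the wrist camera has in their place "T_tool_cam" (4x4, takes a point from camera to tool coordinates, whose origin is the TCP and whose axes are the flange's). Camera axes: x right, y up, looking along -z (the intrinsics and any distortion apply to the point x, -y, -z); pixel columns grow to the right and rows downward; lengths in m; the calibration is good to about 2 mm. A picture is of the moment at which its call begins: read the wrist's pose just before it. calibration takes no time and is no camera call.
A pose or a line that the arm cannot do raises robot.PlanningError and nothing moves.
- workorder.close_job(): hands the job in; it is judged then, once.
Trained networks look in the newest picture that a camera, given by its name, has taken for a name from the list of things; names that differ only in an ending like _2 or _b are one class to them, and where a whole thing is asked for, a point or a joint stands for the part that bears it (a point fixed in the world has none). Each returns a list of dicts, best first, with "p" (0 to 1); they miss things now and then, are a little off and sometimes report something else, mostly with a low value. They report only what shows in the picture. A call takes as long as a camera call.
- recognise(label, camera): "rect" ([centre column, centre row, width, height] in pixels, round what is visible of it).
Readings, each from a call of its own:
- robot.current_time_s(): time.
- robot.current_joint_positions(): joint angles.
- robot.current_dq(): joint speeds.
- robot.current_joint_torque(): joint torques, N m.
- robot.current_tool_pos(): TCP position.
- robot.current_eef_rot(): TCP orientation.
- robot.current_contact_force(): force on the tool from outside, world axes, zero at the start.
- robot.current_torque(): the same for the moment, N m.
- robot.current_finger_gap(): opening from 0.0 (shut) to 1.0 (fully open).
- robot.current_gripper_force(): force on a finger pad.
Only numpy, scipy, OpenCV 4.12 (cv2) and the standard library are available. Lean on these libraries where they do the work, as an engineer would, in place of code of your own. Each camera call takes 0.05 s, during which the arm holds its last target. There are 200 camera calls.

### The job

Using the spring-centred jog lever on the autosampler, turn the carousel until its one empty place stands at the pointer in the middle of the front opening, and let the lever spring back. Then take the wide-mouth sample bottle out of the slanted rack and set it down gently and upright in that place, fully home, before letting go. Turn the carousel only with the lever, and leave the stoppered bottle, the pen and the bottles already in the carousel undisturbed.

Things in the scene. Friction and masses are not known exactly. Their poses are not given: they have to be found in the camera images.
- autosampler: Benchtop water autosampler: white chassis 395 mm deep (x), 350 mm wide (y), top 80 mm high, front face at x = -165 mm; a pod (150 x 140 mm, top 60 mm high) on its left carries the jog lever; a 350 mm tower stands back right. Origin on the bench under the carousel's axis, x to its back, y to its left, z up. A clear cover 197 to 201 mm high lies over all of the carousel beyond x = -55 mm.
- loading_mark (a point): Fixed point of the autosampler, at x = -110 mm, y = 0 in its frame, 97 mm above the bench: where the floor centre of a carousel place is when that place stands squarely at the pointer (a 24 mm steel cone on the chassis at x = -155 mm, y = 0) in the opening in front of the cover, the only spot where a bottle can be put in, from above.
- empty_place (a point): Floor centre of the empty carousel place, 97 mm above the bench; it turns with the carousel and starts 50 to 180 degrees from the pointer, either side. The carousel: 286 mm aluminium turntable, vertical axis through the autosampler's origin, six round wells 60 degrees apart at 110 mm radius, five holding wide-mouth bottles. Well: 52 mm inside, 58 mm outside, rim 21 mm above its floor.
- jog_lever (a joint): Lean of the jog lever in rad: 0 upright (spring-centred), positive to the autosampler's left (+y), stops at +-0.35. Held left past about 0.25 it turns the carousel clockwise seen from above (its front moves left), held right anticlockwise, at about 0.4 rad/s; the carousel stops at once when the lever springs back. About 6 to 8 N at the knob holds it over.
- jog_lever_tip (a point): Centre of the lever's black ball knob, 26 mm in diameter, on a 10 mm steel rod; 138 mm above the bench when upright and 78 mm above the lever's pivot. The lever stands at x = -105 mm, y = 245 mm in the autosampler's frame and leans only along its y; the pod's top lies 78 mm below the knob.
- slant_rack: White bottle rack, 115 mm deep (x), 198 mm wide (y). Origin on the bench under its centre. Two sockets at y = +47 and -47 mm, 49 mm wide, 25 mm deep, their axes leaning 27 degrees (0.47 rad) from vertical towards the rack's own -x, which faces the robot; the block's face ends 25 mm above a bottle's bottom along the bottle's axis.
- sample_bottle: The bottle to load: wide-mouth amber bottle with black screw cap, 46 mm diameter, 86 mm tall; straight body from 3 to 58 mm above its bottom, cap 38 mm wide from 67 to 86 mm; 0.11 to 0.23 kg. Origin at the centre of its bottom, z along its axis to the cap. Starts leaning 27 degrees in either socket of the rack.
- stoppered_bottle: Not to be touched: narrow-necked amber bottle of the same diameter, 86 mm tall, with a mushroom-shaped glass stopper, in the rack's other socket. Origin at the centre of its bottom, z along its axis.
- marker_pen: Bystander: black pen, 14 mm thick, 130 mm long, lying on the bench in front of the rack. Origin under its middle.
- loaded1: One of the five wide-mouth bottles already in the carousel, same size as the sample bottle (46 mm diameter, 86 mm tall), standing in the well 60 degrees anticlockwise (seen from above) of the empty one. Origin at the centre of its bottom.
- loaded2: One of the five wide-mouth bottles already in the carousel, same size as the sample bottle (46 mm diameter, 86 mm tall), standing in the well 120 degrees anticlockwise (seen from above) of the empty one. Origin at the centre of its bottom.
- loaded3: One of the five wide-mouth bottles already in the carousel, same size as the sample bottle (46 mm diameter, 86 mm tall), standing in the well 180 degrees anticlockwise (seen from above) of the empty one. Origin at the centre of its bottom.
- loaded4: One of the five wide-mouth bottles already in the carousel, same size as the sample bottle (46 mm diameter, 86 mm tall), standing in the well 240 degrees anticlockwise (seen from above) of the empty one. Origin at the centre of its bottom.
- loaded5: One of the five wide-mouth bottles already in the carousel, same size as the sample bottle (46 mm diameter, 86 mm tall), standing in the well 300 degrees anticlockwise (seen from above) of the empty one. Origin at the centre of its bottom.

How it is judged:
By the outcome, as a careful person would: the job done as asked, in the order asked, and still so for the second after the job is handed in, with the robot touching nothing.
It also fails if it takes over 69 s, if anything falls off the work surface, if the arm or the gripper's body presses on something with over 40 N, if the wrist force passes 120 N, or if a joint passes its speed limit or range.

## Working session

There is one attempt and no reset: what is moved stays moved. The work goes in short steps, each a Python script; the robot and the scene stay as the last script left them, time stands still between calls to the robot, and variables do not carry over. Pictures are saved under pics/ and viewed, at most 10 in all, crops included, and the job is handed in when it is done.

```bash
ls; mkdir -p pics; python3 - <<'E'
from station import robot, fingers, vision, workorder, recognise
import cv2, numpy as np
ims=[]
for c in ["scene","side","wrist"]:
    im=vision.grab_frame(c); cv2.imwrite(f"pics/{c}0.png",im[:,:,::-1])
    k=vision.calibration(c); print(c,{a:np.round(np.array(b),4).tolist() for a,b in k.items()})
    for n in ["autosampler","empty_place","jog_lever_tip","jog_lever","slant_rack","sample_bottle","stoppered_bottle","marker_pen","loaded1"]:
        r=recognise(n,c); print(n,[(round(d["p"],2),np.round(d["rect"]).astype(int).tolist()) for d in r[:7]])
a=cv2.imread("pics/scene0.png");b=cv2.imread("pics/side0.png")
cv2.imwrite("pics/s0.png",cv2.resize(a,(800,600)))
cv2.imwrite("pics/d0.png",cv2.resize(b,(800,600)))
print(robot.current_time_s(),robot.current_tool_pos(),robot.current_eef_rot())
E
```

```text
pics
scene {'mtx': [[484.9073, 0.0, 253.9018], [0.0, 484.9073, 183.1888], [0.0, 0.0, 1.0]], 'k1': 0.0311, 'extrinsics': [[-0.3721, 0.928, -0.0193, 0.2237], [-0.6466, -0.2442, 0.7227, 0.2974], [0.666, 0.2814, 0.6909, -1.928], [0.0, 0.0, 0.0, 1.0]]}
autosampler []
empty_place [(0.49, [270, 227, 213, 162])]
jog_lever_tip []
jog_lever [(0.63, [354, 197, 10, 19])]
slant_rack [(0.73, [161, 182, 68, 39])]
sample_bottle [(0.49, [178, 160, 19, 13])]
stoppered_bottle [(0.74, [150, 159, 12, 21])]
marker_pen [(0.46, [197, 153, 10, 22])]
loaded1 [(0.77, [271, 227, 21, 14]), (0.61, [288, 168, 10, 9]), (0.5, [235, 224, 13, 19])]
side {'mtx': [[468.658, 0.0, 257.6826], [0.0, 468.658, 182.646], [0.0, 0.0, 1.0]], 'k1': -0.0987, 'extrinsics': [[0.8815, -0.4721, 0.0007, -0.543], [0.308, 0.5762, 0.757, -0.2385], [-0.3578, -0.6671, 0.6534, -0.9558], [0.0, 0.0, 0.0, 1.0]]}
autosampler [(0.68, [275, 163, 237, 184])]
empty_place [(0.95, [261, 163, 113, 74]), (0.52, [242, 169, 24, 35])]
jog_lever_tip [(0.43, [184, 115, 11, 22])]
jog_lever [(0.7, [277, 164, 230, 179]), (0.68, [183, 117, 8, 25])]
slant_rack [(0.79, [325, 293, 91, 106])]
sample_bottle [(0.81, [306, 263, 34, 32])]
stoppered_bottle [(0.81, [329, 297, 36, 29])]
marker_pen [(0.89, [232, 329, 56, 37])]
loaded1 [(0.97, [215, 144, 18, 34]), (0.95, [242, 168, 20, 40]), (0.61, [291, 169, 22, 27])]
wrist {'mtx': [[335.7337, 0.0, 251.7874], [0.0, 335.7337, 193.5468], [0.0, 0.0, 1.0]], 'k1': -0.0303, 'T_tool_cam': [[-0.0014, 0.9499, 0.3125, 0.0795], [1.0, 0.0015, 0.0002, -0.0001], [-0.0003, 0.3125, -0.9499, -0.1588], [0.0, 0.0, 0.0, 1.0]]}
autosampler []
empty_place []
jog_lever_tip []
jog_lever []
slant_rack []
sample_bottle []
stoppered_bottle []
marker_pen []
loaded1 []
1.5 [0.2445552  0.4926519  0.21499208] [1.79999836e+02 3.08612260e-03 1.53603335e+02]
```

View pics/s0.png

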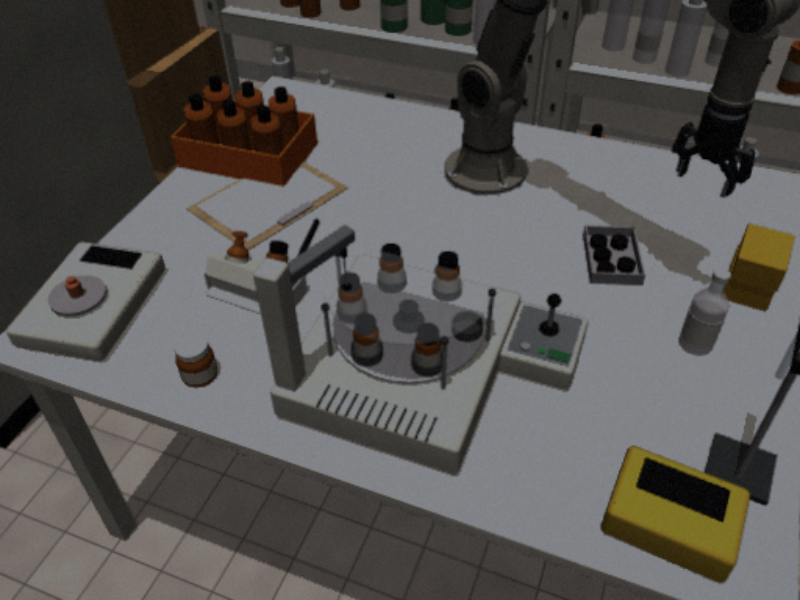

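View pics/d0.png

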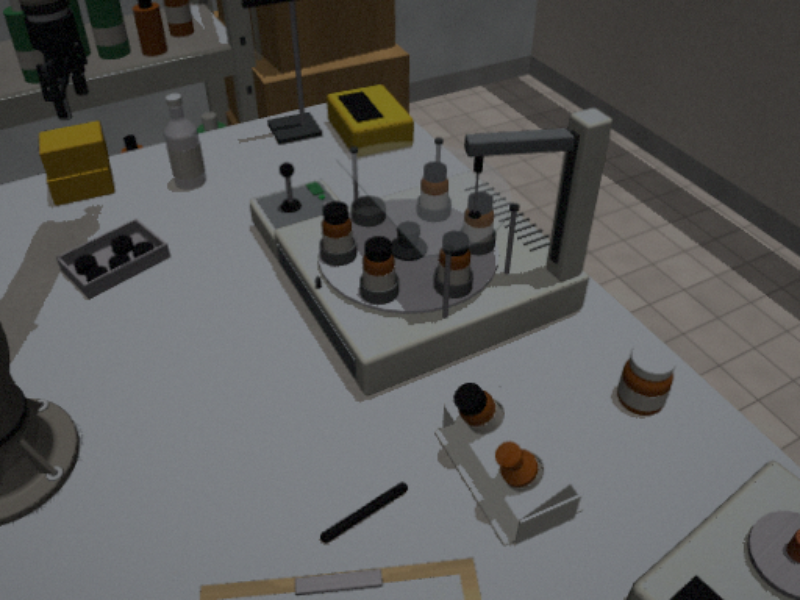

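The scene view shows the autosampler with its empty well at about (467,325) in 800-px coordinates, and the knob at (554,300). In the side view the empty well is at (368,207) and the knob at (287,170). The sample bottle (black cap, 475,402) is in the rack socket nearer the autosampler, with the stoppered one at (515,462). Next I fit the poses to both views.

```bash
cat > h.py <<'E'
from station import robot, fingers, vision, workorder, recognise
import cv2, numpy as np
from scipy.optimize import least_squares
from scipy.spatial.transform import Rotation as Rot
def proj(P,cal,E=None):
    P=np.atleast_2d(P); E=np.array(cal["extrinsics"]) if E is None else E
    c=P@E[:3,:3].T+E[:3,3]; s=np.c_[c[:,0],-c[:,1]]/-c[:,2:]
    s=s*(1+cal["k1"]*(s**2).sum(1,keepdims=True)); m=np.array(cal["mtx"])
    return s@m[:2,:2].T+m[:2,2]
def wristE(pos,rpy):
    T=np.eye(4);T[:3,:3]=Rot.from_euler("xyz",rpy,degrees=True).as_matrix();T[:3,3]=pos
    return np.linalg.inv(T@np.array(vision.calibration("wrist")["T_tool_cam"]))
def W(p,P): # planar pose x,y,yaw(rad)
    P=np.atleast_2d(P);c,s=np.cos(p[2]),np.sin(p[2])
    return np.c_[p[0]+c*P[:,0]-s*P[:,1],p[1]+s*P[:,0]+c*P[:,1],P[:,2]]
def caps(th,z=.183,n=range(1,6)): # th: angle of empty place in autosampler frame
    a=th+np.radians(60)*np.array(list(n)); return np.c_[.11*np.cos(a),.11*np.sin(a),0*a+z]
def draw(im,pts,col=(0,255,0)):
    for u,v in pts: cv2.circle(im,(int(round(u)),int(round(v))),2,col,1)
E
cat > fit.py <<'E'
from h import *
S=vision.calibration("scene");D=vision.calibration("side");k=1/1.5625
kn=[-.105,.245,.138]
# autosampler obs: (cam, local point, pixel800)
obs=[(S,kn,(554,300)),(D,kn,(287,170)),(D,[-.155,0,.092],(318,282)),(S,[-.165,.175,.08],(519,292)),
(S,[.23,.175,.08],(462,450)),(S,[.23,-.175,.08],(275,393)),(D,[-.165,-.175,.08],(361,362)),(D,[.23,-.175,.08],(586,278))]
cs=[(392,250),(447,260),(428,333),(366,324),(349,282)]; cd=[(378,246),(336,211),(434,170),(480,201),(455,240)]
def f(q):
    r=[]
    for c,P,u in obs: r+=list(proj(W(q,P),c)[0]-np.array(u)*k)
    C=W(q,np.r_[caps(q[3],.18),caps(q[3],.118,[0])])
    for c,us,e in((S,cs,(467,325)),(D,cd,(368,208))):
        p=proj(C,c); 
        for u in us: 
            d=p[:5]-np.array(u)*k; r+=list(d[np.argmin((d**2).sum(1))])
        r+=list(p[5]-np.array(e)*k)
    return np.array(r)
best=None
for yaw in np.radians(range(-180,180,30)):
  for th in np.radians(range(-180,180,30)):
    s=least_squares(f,[.55,.1,yaw,th],loss="soft_l1")
    if best is None or s.cost<best.cost: best=s
q=best.x; print("auto",q[:2],np.degrees(q[2:]),best.cost); print(np.round(f(q).reshape(-1,2),1).tolist())
# rack: bottle p=(x,y,yaw), pt along leaning axis
o=lambda y,l,h0:[-l*np.sin(.47),y,h0+l*np.cos(.47)]
rk=[(S,0,84,(279,248)),(D,0,84,(470,396)),(S,1,84,(238,238)),(D,1,84,(507,455))]
def g(p,sg):
    r=[]
    for c,i,l,u in rk: r+=list(proj(W(p,o(sg*(.047 if i==0 else -.047),l/1000,p[3])),c)[0]-np.array(u)*k)
    return np.array(r)
for sg in(1,-1):
    s=min((least_squares(lambda p:g(p,sg),[.6,-.3,a,.03]) for a in np.radians(range(-180,180,45))),key=lambda s:s.cost)
    print("rack",sg,s.x,np.degrees(s.x[2]),s.cost,np.round(s.fun,1))
np.save("q.npy",q)
for n,c in(("scene",S),("side",D)):
    im=cv2.imread(f"pics/{n}0.png")
    draw(im,proj(W(q,caps(q[3])),c));draw(im,proj(W(q,caps(q[3],.097,[0])),c),(0,0,255))
    draw(im,proj(W(q,np.array([x for _,x,_ in obs])),c),(255,0,0)); cv2.imwrite(f"pics/{n}f.png",im)
E
python3 fit.py
python3 -c "
import cv2,numpy as np
a=cv2.imread('pics/scenef.png')[130:310,120:390];b=cv2.imread('pics/sidef.png')[60:270,140:410]
cv2.imwrite('pics/ov.png',np.vstack([cv2.resize(a,(400,267),interpolation=2),cv2.resize(b,(400,311),interpolation=2)]))"
```

```text
auto [0.64920976 0.04482412] [ 0.58225764 98.28849407] 25.012031670849833
[[-0.3, -0.6], [-1.1, -0.3], [-0.1, -1.4], [1.6, -0.4], [-1.4, 0.7], [-4.5, -1.0], [1.9, 0.3], [3.4, -3.4], [-1.0, -0.1], [0.5, -1.5], [-0.2, -1.4], [-0.7, -1.9], [-0.0, -1.6], [0.2, -2.5], [-0.1, -1.1], [-0.7, -1.6], [0.2, -1.5], [-0.1, -1.7], [0.2, -0.9], [-0.4, -2.4]]
rack 1 [ 0.59977188 -0.32187036 -0.0719521   0.033825  ] -4.122551590066197 3.0357530903081034 [-0.1  0.4  0.1  0.9  1.7 -1.1  0.8 -0.6]
rack -1 [ 0.52388385 -0.31640062  3.06964055  0.033825  ] 175.8774478933947 3.03575309030816 [-0.1  0.4  0.1  0.9  1.7 -1.1  0.8 -0.6]
```

View pics/ov.png

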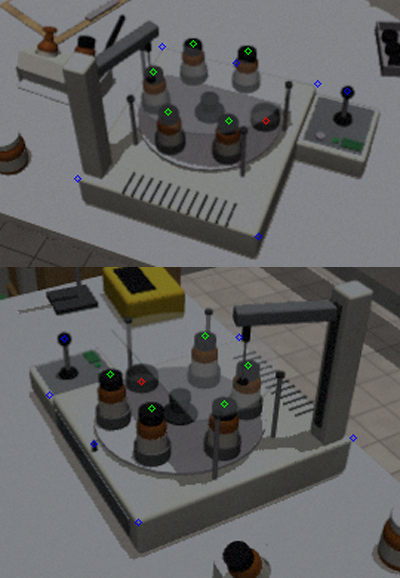

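The overlay agrees with both views to 1–2 px: knob, cone, caps and empty well all line up. The empty place is at 98°, so it needs +82° anticlockwise, which means holding the lever right. I'll check an automatic angle measure on the saved frames, and then jog.

```bash
cat >> h.py <<'E'
def score(im,cal,q,th):
    g=im.astype(float).mean(2) if im.ndim==3 else im; g=g.astype(np.float32); s=0
    a=np.linspace(0,2*np.pi,24,endpoint=False)
    for c in caps(th,.183):
        def ring(r):
            P=W(q,np.c_[c[0]+r*np.cos(a),c[1]+r*np.sin(a),0*a+.183]); u=proj(P,cal).astype(np.float32)
            return cv2.remap(g,u[:,0][None],u[:,1][None],1).ravel()
        i=np.r_[ring(.005),ring(.010),ring(.015)]; o=ring(.024)[12:] if 0 else ring(.024)
        s+=o.mean()-i.mean()
    return s
def theta(q,guess,span=28,names=("scene","side"),ims=None):
    out={}
    T=np.radians(np.arange(guess-span,guess+span,.25)); tot=0
    for n in names:
        im=vision.grab_frame(n) if ims is None else ims[n]; cal=vision.calibration(n)
        v=np.array([score(im,cal,q,t) for t in T]); out[n]=np.degrees(T[v.argmax()]); tot=tot+v/v.std()
    return np.degrees(T[tot.argmax()]),out
E
python3 - <<'E'
from h import *
q=np.load("q.npy")
print(theta(q,98,28,ims={n:cv2.imread(f"pics/{n}0.png") for n in("scene","side")}))
k=W(q,[-.105,.245,.138])[0];print(k,W(q,[-.11,0,.097])[0])
yaw=180+np.degrees(q[2])
for P,o in(([*k[:2],.136],[180,0,yaw-360]),([*k[:2],.136],[180,0,yaw-180]),([*W(q,[-.11,0,.097])[0][:2],.149],[180,0,yaw-360]),([*W(q,[-.11,0,.097])[0][:2],.149],[180,0,yaw-180])):
    print(o[2],robot.inverse_kinematics(P,o))
E
```

```text
(np.float64(98.0), {'scene': np.float64(98.0), 'side': np.float64(98.0)})
[0.54172546 0.28874444 0.138     ] [0.53921544 0.04370628 0.097     ]
-179.41774236130718 [-34.38974262  28.16409477   7.01603379  83.05027526  -3.54052596
  69.0010993   63.65488374]
0.5822576386928233 [ -51.70116791   30.87410267   33.53124433   83.81900863  -17.49381721
   70.55768096 -105.50008966]
-179.41774236130718 [-23.48582726  20.05539717  22.28195413  94.68596405  -8.12910349
  66.85859996  91.36186614]
0.5822576386928233 [-35.25191537  22.24558636  38.47292346  95.11956074 -14.73701739
  67.80257116 -82.65940731]
```

```bash
cat > jog1.py <<'E'
from h import *
q=np.load("q.npy");k=W(q,[-.105,.245,.138])[0];ori=[180,0,-180+np.degrees(q[2])]
L=lambda dy,z=.134:[k[0]-np.sin(q[2])*dy,k[1]+np.cos(q[2])*dy,z]
robot.move_to(L(0,.215),ori); fingers.gripper_to(.45,30)
s=robot.line_to(L(0),velocity=.1,f_stop=6); print("hit",s,robot.current_tool_pos())
if not s:
    print(theta(q,98))
    t=robot.current_time_s();robot.line_to(L(-.030),velocity=.15);t1=robot.current_time_s()
    print("F",robot.current_contact_force(),robot.current_tool_pos()-k)
    robot.pause(.5);a,o=theta(q,110,28);t2=robot.current_time_s()
    print(t1-t,t2-t,a,o)
    if a<102: robot.line_to(L(0));print("no turn")
    else:
        robot.pause(max(0,2.6-(robot.current_time_s()-t1)))
        t3=robot.current_time_s();robot.line_to(L(0),velocity=.15);t4=robot.current_time_s()
        robot.pause(.2);print("held",t3-t1,t4-t3,theta(q,160,28))
im=np.hstack([vision.grab_frame(n)[100:340,120:460,::-1] for n in("side",)]);cv2.imwrite("pics/j1.png",im)
print(robot.current_time_s())
E
python3 jog1.py
```

```text
hit False [0.54236695 0.28906036 0.13484728]
(np.float64(98.0), {'scene': np.float64(98.0), 'side': np.float64(97.75)})
F [-0.5784934   0.58979015  0.10445095] [ 0.0010547  -0.03119746 -0.00340508]
0.34999999999999964 0.9500000000000002 98.0 {'scene': np.float64(98.0), 'side': np.float64(98.0)}
no turn
5.7833
```

```bash
python3 - <<'E'
from h import *
q=np.load("q.npy");k=W(q,[-.105,.245,.138])[0]
print(robot.current_finger_gap(),robot.current_tool_pos()-k)
a=vision.grab_frame("side");b=vision.grab_frame("scene");w=vision.grab_frame("wrist")
f=lambda x,s:cv2.resize(x,s,interpolation=cv2.INTER_CUBIC)
im=np.vstack([np.hstack([f(a[70:170,130:260],(390,300)),f(b[140:240,300:430],(390,300))]),f(w[:,:],(390*2,int(390*2*.75)))[ :300]])
cv2.imwrite("pics/j1.png",im[:,:,::-1])
im=np.hstack([f(a[70:170,130:260],(390,300)),f(b[140:240,300:430],(390,300))])
im=np.vstack([im,np.hstack([f(w,(390,293)),np.zeros((293,390,3),np.uint8)])]);cv2.imwrite("pics/j1.png",im[:,:,::-1])
E
```

```text
0.4514261615518319 [-0.0001221  -0.00034276 -0.00419422]
```

View pics/j1.png

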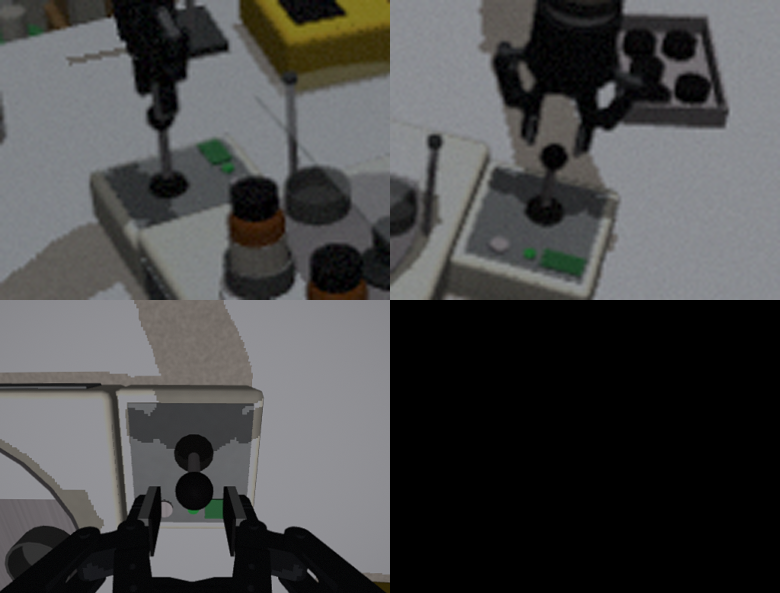

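```bash
python3 - <<'E'
from h import *
q=np.load("q.npy");k=W(q,[-.105,.245,.138])[0]
E=wristE(robot.current_tool_pos(),robot.current_eef_rot())
o=[("wrist",E,(254.7,249.5)),("scene",None,(354.3,192.3)),("side",None,(184.3,108.3))]
f=lambda P:np.concatenate([proj(P,vision.calibration(n),e)[0]-u for n,e,u in o])
s=least_squares(f,k);print(k,s.x,s.fun, f(k))
R=Rot.from_euler("xyz",robot.current_eef_rot(),degrees=True).as_matrix()
for n,e,u in o: print(n,"tcp",proj(robot.current_tool_pos(),vision.calibration(n),e),"tip",proj(robot.current_tool_pos()+R[:,2]*.017,vision.calibration(n),e))
for h in(.12,.138,.15):print(h,least_squares(lambda P:f([P[0],P[1],h])[:2],k[:2]).x)
E
```

```text
[0.54172546 0.28874444 0.138     ] [0.54438306 0.28839747 0.13670999] [ 0.05771885  0.13878926 -0.42611313  0.04974402 -0.71572141  0.38449474] [ 0.80572636 -3.32110869 -0.0324604  -0.85121701 -1.73496551  0.16523944]
wrist tcp [[252.6318151 243.2355799]] tip [[252.55539218 229.77383716]]
scene tcp [[353.56108979 192.39938033]] tip [[352.83458154 196.56616003]]
side tcp [[183.03453439 109.96484337]] tip [[183.66013179 115.32417395]]
0.12 [0.55307109 0.28857595]
0.138 [0.54362613 0.28835061]
0.15 [0.53732948 0.28820038]
```

The wrist view has the knob laterally centred between the fingers. In the scene view the partly open pads hang above the knob: their tips stand farther back than when shut, so the push passed over it. I'll go 22 mm lower and push in steps, reading the force.

```bash
cat > jog2.py <<'E'
from h import *
q=np.load("q.npy");k=W(q,[-.105,.245,.138])[0]+[.0015,0,0]
L=lambda dy,z=.114:[k[0]-np.sin(q[2])*dy,k[1]+np.cos(q[2])*dy,z]
s=robot.line_to(L(0),velocity=.1,f_stop=6); print("hit",s,robot.current_tool_pos())
F0=robot.current_contact_force()
t0=robot.current_time_s();ok=0
for d in(.016,.022,.027,.031):
    robot.line_to(L(-d),velocity=.15);robot.pause(.15);F=robot.current_contact_force()-F0
    print(d,np.round(F,1),robot.current_time_s()-t0)
    if d<.022: continue
    a,o=theta(q,106,24,("side",));print(a)
    if a>100.5: ok=1;break
if ok:
    robot.pause(.4);t1=robot.current_time_s();a1,_=theta(q,120,30)
    robot.pause(.6);t2=robot.current_time_s();a2,o=theta(q,a1+15,20);rate=(a2-a1)/(t2-t1);print(a1,a2,o,rate,t2-t1)
    rem=174-a2; print("rem",rem)
    robot.pause(max(0,rem/rate-(robot.current_time_s()-t2)-.1))
robot.line_to(L(0),velocity=.15);robot.pause(.2);print(theta(q,165,29,))
print(robot.current_time_s())
E
python3 jog2.py
```

```text
hit False [0.54270453 0.28792135 0.11317176]
0.016 [-0.6  2.  -1.2] 0.4084000000000003
0.022 [-0.9  2.5  0.7] 0.8084000000000007
98.0
0.027 [ 0.7  5.7 -0. ] 1.2584
105.25
117.75 136.0 {'scene': np.float64(135.5), 'side': np.float64(136.5)} 26.07142857142853 0.7000000000000011
rem 38.0
(np.float64(171.25), {'scene': np.float64(170.75000000000003), 'side': np.float64(171.25)})
10.6833
```

The carousel turned to 171.2°, and I'll close the remaining ~9° with short pulses.

```bash
cat > jog3.py <<'E'
from h import *
q=np.load("q.npy");k=W(q,[-.105,.245,.138])[0]+[.0015,0,0]
L=lambda dy,z=.114:[k[0]-np.sin(q[2])*dy,k[1]+np.cos(q[2])*dy,z]
a,_=theta(q,171,15);p=.1
for i in range(3):
    robot.line_to(L(-.027),velocity=.15)
    if p>0: robot.pause(p)
    robot.line_to(L(0),velocity=.15);robot.pause(.25);b,o=theta(q,a+5,14);print(p,a,b,o)
    base=(b-a)-23.5*p; a=b
    if a>178.6: break
    p=max(0,(180-a-base)/23.5)
for n in("scene","side"): cv2.imwrite(f"pics/{n}3.png",vision.grab_frame(n)[:,:,::-1])
print(base,robot.current_time_s())
E
python3 jog3.py
```

```text
0.1 171.25 179.25 {'scene': np.float64(179.75000000000003), 'side': np.float64(179.25)}
5.65 12.0
```

```bash
cat >> h.py <<'E'
RK=np.array([.59977,-.32187,-.07195]);H0=.034
def rackpose(l,rk=None,h0=None,sy=.047):
    rk=RK if rk is None else rk; h0=H0 if h0 is None else h0
    t=.47;P=W(rk,[-l*np.sin(t),sy,h0+l*np.cos(t)])[0]
    z=np.array([np.sin(t),0,-np.cos(t)]);y=np.array([0,1.,0]);M=np.c_[np.cross(y,z),y,z]
    M=Rot.from_euler("z",rk[2]).as_matrix()@M
    return P,Rot.from_matrix(M).as_euler("xyz",degrees=True)
E
cat > look.py <<'E'
from h import *
q=np.load("q.npy");p=robot.current_tool_pos()
robot.line_to([p[0],p[1],.24],velocity=.25)
P,o=rackpose(.19);g,_=rackpose(.048);print(P,o,robot.inverse_kinematics(P,o),robot.inverse_kinematics(g,o))
robot.move_to(P,o);fingers.gripper_to(1.0)
pos,r=robot.current_tool_pos(),robot.current_eef_rot()
im=vision.grab_frame("wrist");cv2.imwrite("pics/w4.png",im[:,:,::-1]);np.save("w4.npy",np.r_[pos,r])
for n in("sample_bottle","stoppered_bottle","slant_rack"):print(n,[(round(d["p"],2),np.round(d["rect"],1)) for d in recognise(n,"wrist")[:3]])
E=wristE(pos,r);cal=vision.calibration("wrist")
v=im[:,:,::-1].copy()
a=np.linspace(0,6.28,30)
for sy,c in((.047,(0,255,0)),(-.047,(0,0,255))):
    for l,rad in((.086,.019),(.025,.023)):
        t=.47;ct=np.c_[-l*np.sin(t)+rad*np.cos(a)*np.cos(t),sy+rad*np.sin(a),H0+l*np.cos(t)+rad*np.cos(a)*np.sin(t)]
        cv2.polylines(v,[proj(W(RK,ct),cal,E).astype(int)],True,c,1)
cv2.imwrite("pics/w4o.png",cv2.resize(v,(800,600)))
print(robot.current_time_s(),robot.current_contact_force())
E
python3 look.py
```

```text
[ 0.51732297 -0.26880576  0.20339797] [180.          26.92901637 175.87756866] [-11.72890918   7.5366788   51.06743748 110.23786536 -29.2675048
  45.5837048  140.96821305] [ 15.89236198  21.57080674  18.18804925 110.56339553 -39.49021973
  30.08366433 148.74159861]
sample_bottle [(0.57, array([251.1, 179.9,  53.3,  62.6]))]
stoppered_bottle [(0.61, array([146.4, 179.8,  66.3,  62. ]))]
slant_rack [(0.73, array([202.2, 152.2, 207.4, 115.3]))]
15.3917 [ 1.05545716 -0.06573445 -0.12614166]
```

View pics/w4o.png

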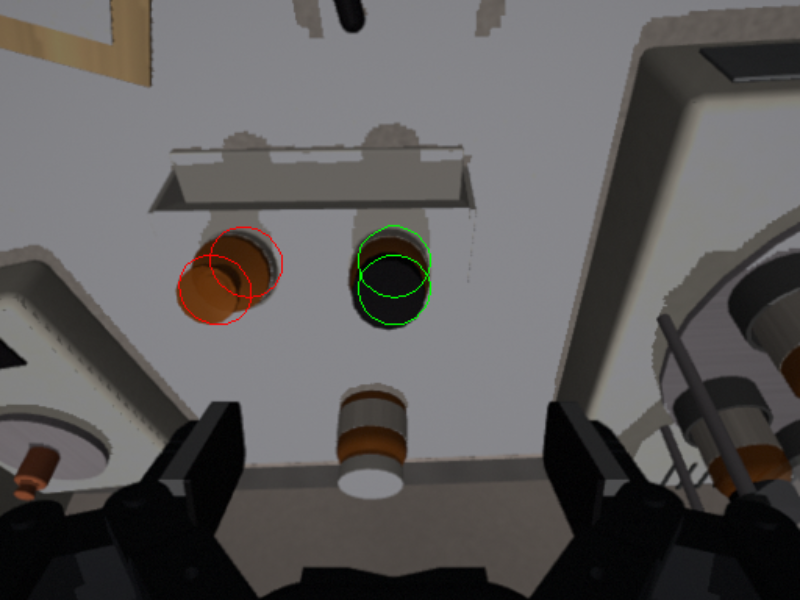

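The wrist view confirms the rack: black cap at (389,288), stoppered bottle at (215,285), both within ~5 px of the prediction. The fingertips at (240,405) look about 30 mm farther back than the stated reach, which would also explain the lever miss. I'll check the reach with a light touch on the bare bench.

```bash
cat > touch.py <<'E'
from h import *
print("tip_reach",robot.tip_reach)
D=vision.calibration("side");S=vision.calibration("scene")
pen=least_squares(lambda P:np.r_[proj([*P,.007],D)[0]-(232,329),proj([*P,.007],S)[0]-(197,153)],[.45,-.3]);print("pen",pen.x,pen.fun)
k=1/1.5625
o=[("wrist",wristE(*np.split(np.load("w4.npy"),2)),(389*k,288.5*k)),("scene",None,(279*k,247*k)),("side",None,(470*k,397*k))]
P,_=rackpose(.086)
s=least_squares(lambda x:np.concatenate([proj(x,vision.calibration(n),e)[0]-u for n,e,u in o]),P);print("captop pred",P,"fit",s.x,np.round(s.fun,1))
E
python3 touch.py
```

```text
tip_reach 0.017
pen [ 0.40128966 -0.29852705] [ 0.64610118 -0.47521217  0.3617501  -2.1212663 ]
captop pred [ 0.56430128 -0.2721917   0.11067487] fit [ 0.56259143 -0.27463748  0.11119741] [ 0.3  0.2 -0.4 -0.2 -0.3  0.8]
```

```bash
python3 - <<'E'
from h import *
robot.line_to(rackpose(.22)[0],velocity=.25)
fingers.gripper_to(.56,30)
o=[180,0,179]
robot.move_to([.41,-.10,.06],o)
s=robot.line_to([.41,-.10,-.025],velocity=.05,f_stop=4)
print(s,robot.current_tool_pos(),robot.current_contact_force(),robot.current_finger_gap())
robot.line_to([.41,-.10,.08],velocity=.25)
print(robot.current_time_s())
E
```

```text
True [ 0.40982774 -0.09998886 -0.01888197] [-1.22421916  0.51036381  4.89247239] 0.5605717242787902
19.0583
```

Contact shows the tips are 18.5 mm behind the TCP at this opening, not ahead of it, so the fingers are effectively ~30 mm shorter than specified. I'll use that for the grasp, and triangulate the tower's arm end for clearance.

```bash
sed -i 's/^RK=.*/RK=np.array([.59807,-.32427,-.07195]);H0=.0345/' h.py; cat > grasp.py <<'E'
from h import *
k=1/1.5625;q=np.load("q.npy")
S=vision.calibration("scene");D=vision.calibration("side")
s=least_squares(lambda P:np.r_[proj(P,S)[0]-np.array((353,235))*k,proj(P,D)[0]-np.array((467,143))*k],[.6,0,.33]);print("arm end",s.x-[q[0],q[1],0],s.fun)
P,o=rackpose(.14);robot.move_to(P,o);fingers.gripper_to(.75)
h=robot.line_to(rackpose(.0125)[0],velocity=.12,f_stop=8);print("hit",h,robot.current_tool_pos()-rackpose(.0125)[0])
if not h:
    fingers.gripper_to(0,45);print("gap",robot.current_finger_gap(),robot.current_gripper_force(),robot.current_contact_force())
im=vision.grab_frame("wrist");cv2.imwrite("pics/w5.png",cv2.resize(im[:,:,::-1],(600,450)))
print(robot.current_time_s())
E
python3 grasp.py
```

```text
arm end [ 0.04371737 -0.08130191  0.31299774] [-0.48692008  0.28543238 -0.40759314 -0.19970848]
hit True [-0.00074012  0.00080951 -0.00122142]
21.3667
```

View pics/w5.png

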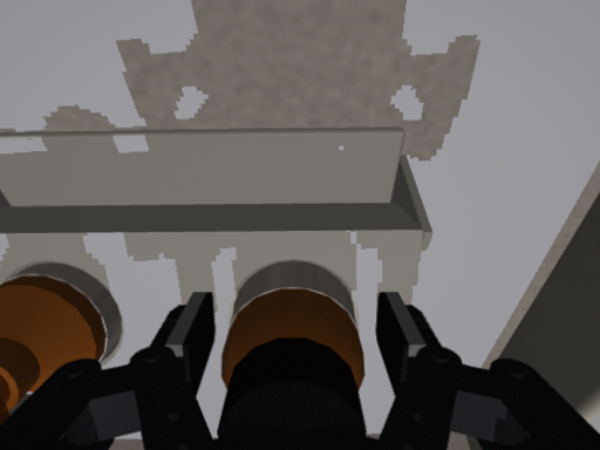

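The wrist view shows the cap centred between the pads (pads at 213 and 377, cap centre 292), with the tips short of the rack face. It stopped within 1.6 mm of the target. I'll check the force, close and lift.

```bash
cat > g2.py <<'E'
from h import *
print(robot.current_contact_force())
robot.line_to(rackpose(.0145)[0],velocity=.05);print(robot.current_contact_force())
fingers.gripper_to(0,45);g=robot.current_finger_gap();print("gap",g*85,robot.current_gripper_force(),robot.current_contact_force())
if g>.45:
    robot.line_to(rackpose(.10)[0],velocity=.1);print(robot.current_finger_gap()*85,robot.current_contact_force())
    P,o=rackpose(.10);robot.line_to([P[0]-.05,P[1]+.03,.2],velocity=.25)
    im=vision.grab_frame("wrist");cv2.imwrite("pics/w6.png",cv2.resize(im[:,:,::-1],(600,450)))
print(robot.current_time_s())
E
python3 g2.py
```

```text
[-2.68195644  0.31002902  6.24457326]
[-0.3252827   0.26795021 -0.61445077]
gap 44.973353381937216 50.148660262452864 [-6.04724149  1.48804557  9.52422851]
45.13317021853813 [ 0.76430977  0.0604331  -1.95289926]
23.5083
```

```bash
cat > ap.py <<'E'
from h import *
q=np.load("q.npy");ori=[180,0,-180+np.degrees(q[2])]
m=W(q,[-.18,0,.27])[0]
robot.move_to(m,ori);robot.pause(.2)
pos,r=robot.current_tool_pos(),robot.current_eef_rot()
im=vision.grab_frame("wrist");v=im[:,:,::-1].copy();E=wristE(pos,r);cal=vision.calibration("wrist")
a=np.linspace(0,6.28,40);c=lambda x,y,z,rr:cv2.polylines(v,[proj(W(q,np.c_[x+rr*np.cos(a),y+rr*np.sin(a),0*a+z]),cal,E).astype(int)],True,(0,255,0),1)
c(-.11,0,.118,.029);c(-.11,0,.097,.026);c(-.155,0,.08,.004)
for X in caps(np.pi): c(X[0],X[1],.183,.019)
cv2.imwrite("pics/w7.png",cv2.resize(v,(800,600)))
print(theta(q,179,10),pos,r,robot.current_contact_force(),robot.current_finger_gap()*85)
for n in("scene","side"): cv2.imwrite(f"pics/{n}7.png",vision.grab_frame(n)[:,:,::-1])
print(robot.current_time_s())
E
python3 ap.py
```

```text
(np.float64(179.25), {'scene': np.float64(179.75000000000003), 'side': np.float64(179.0)}) [0.46903509 0.04128598 0.26970332] [ 1.79998986e+02 -2.26541589e-02 -1.79614541e+02] [ 0.0745298   0.52721432 -0.94060507] 44.73993329910712
25.0917
```

View pics/w7.png

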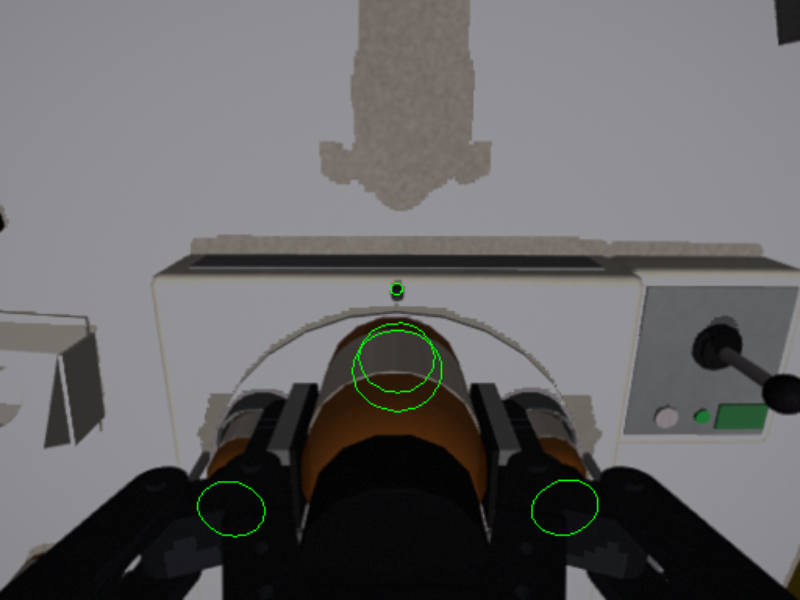

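The cone matches exactly, and the lever is upright on its own. The held bottle appears a few px off its predicted position in the hand, so I'll check it in the fixed views.

```bash
python3 - <<'E'
from h import *
pos=np.array([0.46903509,0.04128598,0.26970332]);out=[]
a=np.linspace(0,6.28,40)
for n in("scene","side"):
    v=cv2.imread(f"pics/{n}7.png");cal=vision.calibration(n)
    u=proj(pos,cal)[0].astype(int);x0,y0=u[0]-50,u[1]-50
    s=7;c=cv2.resize(v[y0:y0+80,x0:x0+100],(400*7//7*1,320),interpolation=cv2.INTER_CUBIC)
    s=4
    for z,r,col in((-.0145,.023,(0,255,0)),(.0435,.023,(0,255,255)),(.0715,.019,(255,0,255))):
        P=pos+np.c_[r*np.cos(a),r*np.sin(a),0*a+z];cv2.polylines(c,[((proj(P,cal)-[x0,y0]+.5)*s).astype(int)],True,col,1)
    out.append(cv2.convertScaleAbs(c,alpha=1.6))
cv2.imwrite("pics/b7.png",np.hstack(out))
E
```

```text
(no output)
```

View pics/b7.png

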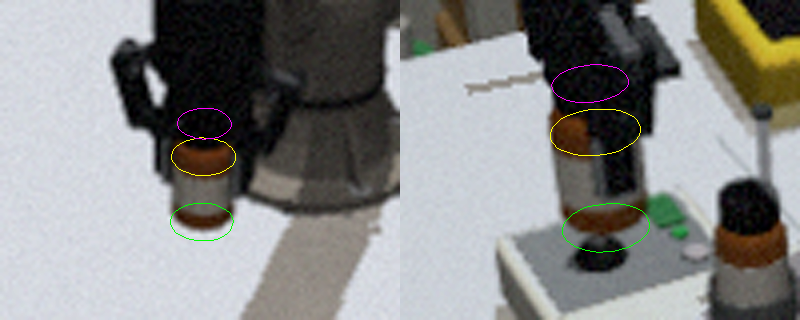

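Both fixed views show the bottle upright, laterally aligned, and ~10 mm higher in the hand than assumed. Its bottom is ≈4.5 mm below the TCP, so floor contact is expected at TCP z ≈ 0.1015. I'll lower it with feedback.

```bash
cat > pl.py <<'E'
from h import *
q=np.load("q.npy");ori=[180,0,-180+np.degrees(q[2])]
T=W(q,[-.1105,.001,0])[0];T[2]=0;c=np.zeros(3)
def go(z,v,fs=None):
    return robot.line_to(T+c+[0,0,z],ori,velocity=v,f_stop=fs)
go(.27,.15);robot.pause(.1)
for z in(.20,.135):
    e=robot.current_tool_pos()-T;c[:2]-=e[:2];print("err",np.round(e*1000,1))
    if go(z,.1,8): print("STOP",robot.current_tool_pos()-T,robot.current_contact_force());break
    robot.pause(.1)
e=robot.current_tool_pos()-T;c[:2]-=e[:2];print("err",np.round(e*1000,1),robot.current_eef_rot())
go(.132,.03);F0=robot.current_contact_force()
h=go(.088,.03,4);print(h,np.round((robot.current_tool_pos()-T)*1000,1),robot.current_contact_force()-F0,robot.current_finger_gap()*85)
for n in("scene","side"): cv2.imwrite(f"pics/{n}8.png",vision.grab_frame(n)[:,:,::-1])
print(theta(q,179,10),robot.current_time_s())
a=cv2.imread("pics/scene8.png")[120:240,190:340];b=cv2.imread("pics/side8.png")[90:210,170:320]
cv2.imwrite("pics/p8.png",cv2.convertScaleAbs(np.hstack([cv2.resize(x,(400,320),interpolation=2) for x in(a,b)]),alpha=1.5))
E
python3 pl.py
```

```text
err [-9.000e-01 -1.000e-01  2.701e+02]
err [  1.6   0.  200.9]
err [  0.2   0.  135.9] [ 1.79988726e+02  1.17572017e-01 -1.79419876e+02]
True [-9.000e-01  1.000e-01  1.036e+02] [-1.67466663 -0.9355554   5.75077046] 44.65744498939853
(np.float64(178.25), {'scene': np.float64(179.5), 'side': np.float64(178.0)}) 29.05
```

View pics/p8.png

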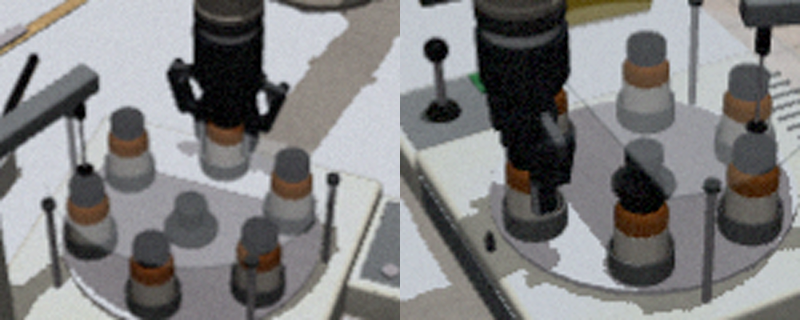

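The bottle sits inside the well ring in both views, with contact at z 103.6 mm. I'll press lightly to confirm it is on the floor, then release and back off.

```bash
cat > rel.py <<'E'
from h import *
q=np.load("q.npy");p=robot.current_tool_pos()
print(robot.current_contact_force())
h=robot.line_to([p[0],p[1],p[2]-.008],velocity=.03,f_stop=6);p2=robot.current_tool_pos();print(h,np.round((p2-p)*1000,2),robot.current_contact_force())
fingers.gripper_to(.68);robot.pause(.2);print(robot.current_contact_force(),robot.current_finger_gap()*85)
p=robot.current_tool_pos();robot.line_to([p[0],p[1],p[2]+.02],velocity=.05);robot.line_to([p[0],p[1],.24],velocity=.12)
robot.line_to([p[0]-.10,p[1],.30],velocity=.2);robot.pause(.2)
pos,r=robot.current_tool_pos(),robot.current_eef_rot();E=wristE(pos,r);cal=vision.calibration("wrist")
v=vision.grab_frame("wrist")[:,:,::-1].copy()
a=np.linspace(0,6.28,40)
th=np.radians(179.3)
for X,z,rr in[(caps(th,n=[0])[0],.118,.029),(caps(th,n=[0])[0],.183,.019)]+[(c,.183,.019) for c in caps(th)]:
    cv2.polylines(v,[proj(W(q,np.c_[X[0]+rr*np.cos(a),X[1]+rr*np.sin(a),0*a+z]),cal,E).astype(int)],True,(0,255,0),1)
b=vision.grab_frame("side")[90:240,170:370,::-1];s=vision.grab_frame("scene")[120:270,180:380,::-1]
f=lambda x:cv2.resize(x,(400,300),interpolation=2)
cv2.imwrite("pics/f9.png",cv2.convertScaleAbs(np.hstack([f(v),np.vstack([f(b),f(s)])[:300]]),alpha=1.4))
cv2.imwrite("pics/f9.png",cv2.convertScaleAbs(np.vstack([np.hstack([f(v[100:]),f(b)]),np.hstack([f(s),f(s)*0])]),alpha=1.4))
print(theta(q,179,10),robot.current_time_s())
E
python3 rel.py
```

```text
[-0.54967578 -1.4078402   5.71553767]
True [ 0.12 -0.01 -0.04] [-0.84825053  0.78711678  6.05729341]
[0.11110124 0.30775593 0.10191918] 57.777456357453545
(np.float64(179.25), {'scene': np.float64(179.75000000000003), 'side': np.float64(179.25)}) 32.6
```

View pics/f9.png

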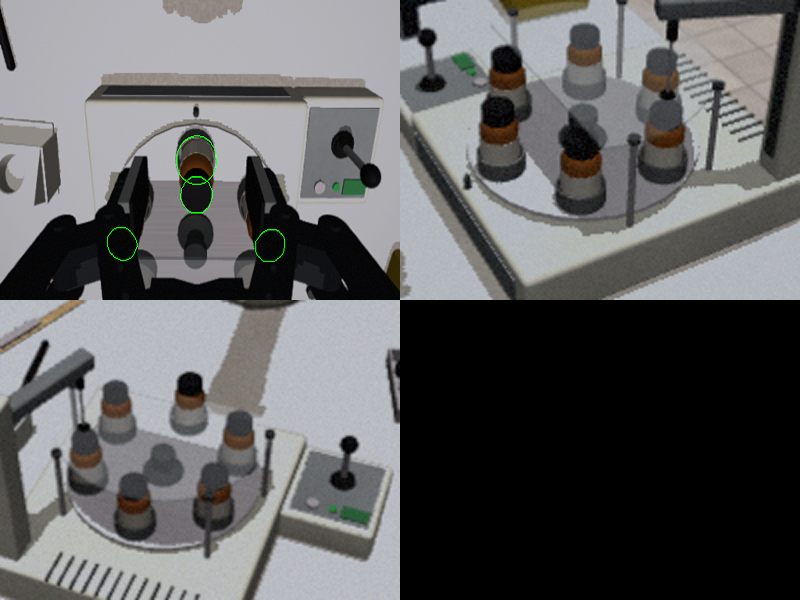

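The wrist view shows the cap inside its predicted circle for a bottle fully home (197,193). The side and scene views show it upright at the pointer with the lever centred. Handing in.

```bash
python3 -c "
from station import workorder,robot
print(workorder.close_job(),robot.current_time_s())"
```

```text
the job is handed in; nothing more can be done
the job is handed in; nothing more can be done
```

I turned the carousel with the lever until the empty place was within about 1° of the pointer, and the lever sprang back. The sample bottle is released upright in that place and looks fully home in the camera views. I handed the job in at about 33 s without seeing the judge's result.

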